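Preset a blank fan-speed selector by clicks and lock it with its comb

TASK

Preset this fan-speed controller for dispatch: swing its unmarked selector lever anticlockwise (seen from above) until it meets its end stop, without forcing it, then turn it clockwise exactly four clicks. Then push the sliding locking comb fully home between the selector's fins so that the setting cannot drift, and leave the things around the controller where they stand.

Things in the scene. Friction and masses are not known exactly. Their poses are not given: they have to be found in the camera images.
- tester: The fan-speed controller, fixed: a grey box with an aluminium top, 170 mm in x, 285 mm in y (y = -150 to +135), 60 mm high. Origin on the selector's upright axis, at bench level; z up. The comb lies towards -y. Hidden inside, for the rules only: drum_c25 is the selector's wiper, tester_c2 and tester_c3 the contacts it meets at zero and four clicks.
- axis (a point): Point on the selector's axis at the box's top, 60 mm above the bench. Round it turns a grey drum 40 mm in radius, 61 to 81 mm above the bench, with 12 upright fins every 30 degrees, the lever above it. Together they turn 270 degrees (nine clicks) between two rubber-buffered stops that yield a degree or two. More than 40 N on the lever counts as forcing it.
- lever: The selector's unmarked black lever: a bar 12 mm wide, 87 to 113 mm above the bench, on a round hub (17 mm radius, 85 to 115 mm). Origin on the axis, 85 mm above the bench; x points along the bar to its end, 63 mm from the axis; z up. Fitted to the shaft at an arbitrary angle: where it points tells nothing of where the stops lie, they must be felt.
- lever_side (a point): Point in the lever's bar, 46 mm from the axis, 100 mm above the bench, where closed fingertips can push its side. A click is 30 degrees: it resists with 5 to 7 N here for the first half, then jumps by itself into the next rest and stays there. At the stop it lies in a rest too (zero clicks). Starts 2 to 8 clicks from the anticlockwise stop, now and then caught between two clicks.
- comb (a joint): Travel of the locking comb in m: 0 drawn out (start), 0.016 fully home. It slides towards the controller's +y, with about 3 N of friction, and stays where it is left. Its three fins (14 mm high, 4 to 5 mm thick) can pass between the drum's fins only when the selector rests at a click.
- comb_tab (a point): Centre of the outer (-y) face of the comb's upright tab, where it is pushed: 90 mm above the bench, 120 mm from the selector's axis when drawn out. The aluminium tab is 44 mm wide in x, 8 mm thick in y and stands from 62 to 108 mm above the bench. Its axes are the controller's: push along +y.
- carton: Loose white carton, 100 x 150 x 75 mm, origin under its centre; leave it alone.
- contactor: Loose white contactor, 75 x 45 x 82 mm, origin under its centre; leave it alone.
- fan: Loose black axial fan, 92 x 92 x 38 mm, lying flat, origin under its centre; leave it alone.
- driver: Loose screwdriver, 200 mm long, lying along its x axis, origin under its middle; leave it alone.
- tape: Loose roll of clear tape, 90 mm across, 48 mm high, origin under its centre; leave it alone.
- relay: Loose clear relay, 22 x 28 x 34 mm, standing on the controller's top, origin under its centre; leave it alone.

How it is judged:
By the outcome, as a careful person would: the job done as asked, in the order asked, and still so for the second after the job is handed in, with the robot touching nothing.
It also fails if it takes over 70 s, if anything falls off the work surface, if the arm or the gripper's body presses on something with over 40 N, if the wrist force passes 120 N, or if a joint passes its speed limit or range.

ROBOT

A 6-joint arm with a two-finger parallel gripper is mounted at the origin on the work surface. World frame = base frame: x ahead of the robot, y to its left, z up, the work surface at z = 0. Lengths are in mm, angles in degrees, forces in N, time in s.
With the tool pointing down it reaches from about 300 to 850 mm from the base axis. Payload 4.2 kg.
Tool frame: the origin (TCP) lies between the finger pads; the fingertips stand 22 mm ahead of it and the grasp point (between the pads) lies 3 mm ahead of it; z points along the fingers, y is the direction in which the jaws open and shut (so a half turn about z gives the same grasp; the last joint's range is limited). The gripper opens to 91 mm and grips with 3 to 60 N. Pads are 32 mm wide; open, the fingers measure 118 mm over their backs; the gripper's body (76 mm by 178 mm) begins 60 mm behind the grasp point.
Start: joints at [-67.953, 18.312, 89.639, -0, 72.044, -1.146], TCP at [226.459, -528.543, 235.976] pointing down, gripper open.
Joint ranges: [-177.97, 177.97], [-48.28, 115.42], [12.27, 149.76], [-77.06, 257.06], [2.81, 150.46], [-146.56, 146.56]. Speed limits (degrees/s): [147.25, 147.25, 180, 180, 180, 180].

INTERFACE

Orientations are given as [roll, pitch, yaw] about the fixed x, y, z axes, in that order (R = Rz(yaw) Ry(pitch) Rx(roll)).
In Python, from workcell import telemetry, cams, env gives the robot as it stands.
- The arm moves only by the shell command python3 -m inch 'ROWS' [FORCE]. ROWS is JSON, a list of rows, each an object of numbers: "x", "y", "z": the shift along the tool's x, y, z in cm; "yaw": the turn about the tool's z in units of 5 degrees (1.0 is 5 degrees); "gripper": the gripper's target within -1 to 1 (fully open at 1, half-way at 0, shut at -1). A call has 1 to 12 rows; each row shifts and turns the commanded pose from where the row before left it, along the tool's axes as they then stand; what a row does not reach is not made up. A row lasts 1/12 s, in which the tool goes at most 41.7 mm and 7.16 degrees, less where a joint would pass 70% of its speed; a pose out of reach is approached as far as the arm can. A call is refused whole if a number of a shift passes 4.17 or a number of a turn 1, either way. A call with a gripper value outside its range is refused whole. The fingers move at their own pace and stop on an object; FORCE is the grip in N (left out, the last holds). Time passes only in rows, so rows that do not move let the fingers close. It gives the time, the measured TCP pose, the force and the opening at its end, in the units of the state.
- telemetry.state(): the state, without advancing time (a new reading comes with each control period).
- cams.grab_frame(name): name is "scene" or "top" or "wrist"; returns a dict with "pixels" (480x640x3 uint8, red, green, blue), "mtx" (3x3 intrinsics, pixels), "distortion" ([k1, k2, p1, p2, k3] as OpenCV has them; the pictures are not rectified), "rvec" (rotation vector, rad) and "tvec" (3), from world to camera coordinates, as OpenCV has them. Camera axes: x right, y down, z forward; pixel columns grow to the right and rows downward; lengths in mm; the calibration is good to about 2 mm. A picture is of the moment at which its call begins. There is no depth.
- env.job_done(): hands the job in, once; it reports no verdict.
The state is a dict: "time_s": time; "qpos": joint angles; "qvel": joint speeds; "effort": joint torques, N m; "ee_pos": TCP position; "ee_rot": TCP orientation; "force": force on the tool from outside, world axes, zero at the start; "torque": the same for the moment, N m; "gripper_width": finger opening in mm.
Only numpy, scipy, OpenCV 4.12 (cv2) and the standard library are available. Lean on these libraries where they do the work, as an engineer would, in place of code of your own. Each camera call takes 0.05 s, during which the arm holds its last target. There are 200 camera calls.

## Working session

There is one attempt and no reset: what is moved stays moved. The work goes in short steps, Python scripts to look and compute and a shell command to move; the robot and the scene stay as the last step left them, time stands still between calls to the robot, and variables do not carry over. Pictures are saved under pics/ and viewed, about 8 in all and at most 12, crops included, and the job is handed in when it is done.

```bash
mkdir -p pics; python3 - <<'E'
from workcell import telemetry, cams
import cv2,pickle
s=telemetry.state();print(s)
for n in("scene","top"):
    f=cams.grab_frame(n);cv2.imwrite(f"pics/{n}0.png",f["pixels"][:,:,::-1]);pickle.dump(f,open(f"{n}.pkl","wb"))
E
```

```text
{'time_s': 0.0, 'qpos': array([-6.79530473e+01,  1.83509299e+01,  8.97075921e+01, -7.89185930e-04,
        7.20424782e+01, -1.14666469e+00]), 'qvel': array([ 0.03077479,  0.09259964,  0.02680305,  0.04667512,  0.01608907,
       -0.08578143]), 'effort': array([-1.02561928e-03, -4.12470496e+01, -2.31969488e+01,  7.26785325e-02,
        4.58764331e-02, -1.53276046e-04]), 'ee_pos': array([ 226.27099961, -528.09591194,  235.11933282]), 'ee_rot': array([-1.79899005e+02, -1.27102706e-03,  2.31938603e+01]), 'force': array([ 0.27074234,  0.51348188, -0.29041732]), 'torque': array([ 0.00514278, -0.00494145,  0.03574787]), 'gripper_width': 91.21644828574392}
```

View pics/top0.png

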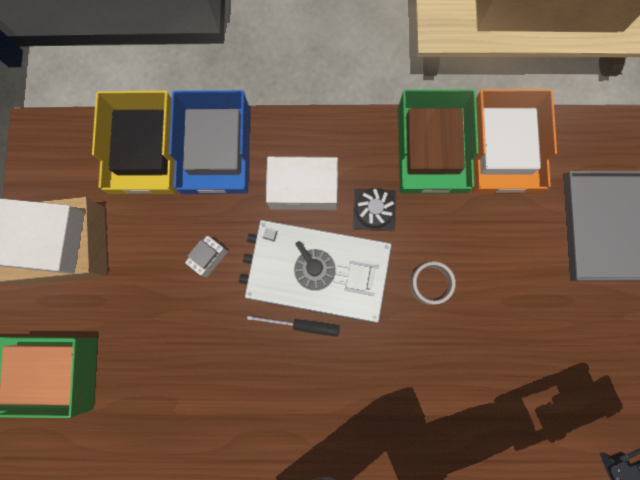

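View pics/scene0.png

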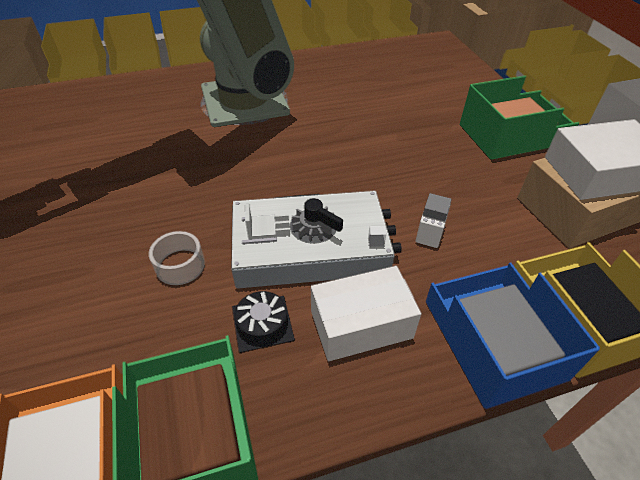

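The top view shows the box with corners at about (261,222), (390,242), (379,320) and (247,299). The hub is near (315,267), the lever tip near (299,244), and the comb tab lies to the right near (348,276). The relay is at (270,234).

```bash
cat > h.py <<'E'
import cv2,numpy as np
def ray(f,uv,z):
    R=cv2.Rodrigues(np.array(f["rvec"],float))[0];t=np.array(f["tvec"],float).ravel()
    p=cv2.undistortPoints(np.array(uv,float).reshape(-1,1,2),np.array(f["mtx"],float),np.array(f["distortion"],float)).reshape(-1,2)
    c=-R.T@t;d=np.c_[p,np.ones(len(p))]@R
    return c+d*((z-c[2])/d[:,2])[:,None]
def proj(f,P):
    return cv2.projectPoints(np.array(P,float).reshape(-1,1,3),np.array(f["rvec"],float),np.array(f["tvec"],float),np.array(f["mtx"],float),np.array(f["distortion"],float))[0].reshape(-1,2)
E
python3 - <<'E'
import pickle,cv2,numpy as np
from h import *
f=pickle.load(open("top.pkl","rb"))
c=ray(f,[(261,222),(390,242),(379,320),(247,299)],60)
print(c.round(1));print([np.linalg.norm(c[i]-c[i-1]).round(1) for i in range(4)])
d=c[1]-c[0]+c[2]-c[3];print("+y dir", np.degrees(np.arctan2(-d[1],-d[0])))
print(ray(f,[(315,267),(299,244)],114).round(1))
im=f["pixels"][205:335,230:405,::-1]
cv2.imwrite("pics/c.png",cv2.resize(im,None,fx=4.4,fy=4.4,interpolation=cv2.INTER_CUBIC))
E
```

```text
[[ 661.8  144.5   60. ]
 [ 618.  -128.4   60. ]
 [ 455.2 -102.6   60. ]
 [ 498.9  171.3   60. ]]
[np.float64(165.1), np.float64(276.4), np.float64(164.8), np.float64(277.4)]
+y dir 80.91115019833471
[[560.   28.3 114. ]
 [606.6  60.6 114. ]]
```

View pics/c.png

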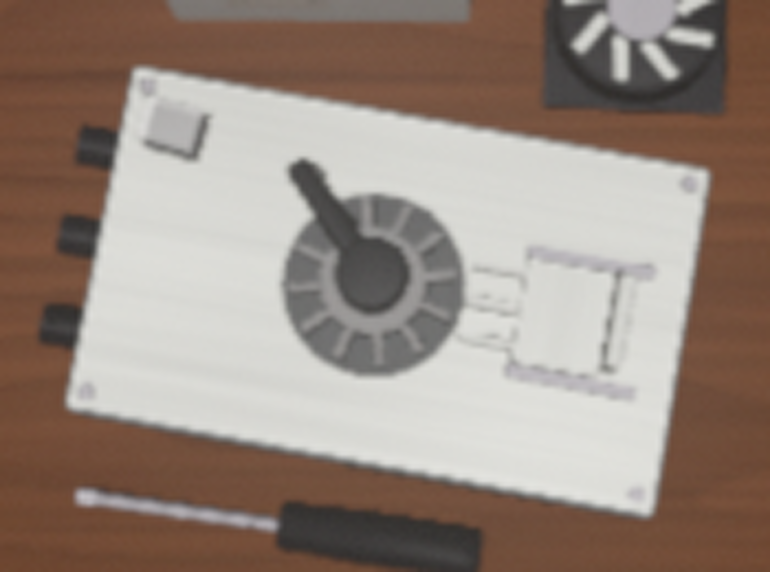

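```bash
R='{"x":3.2,"y":-2.0,"gripper":-1}'; python3 -m inch '[{"x":1.6,"y":-1.0,"gripper":-1},{"x":3.2,"y":-2.0},{"x":3.2,"y":-2.0},{"x":3.2,"y":-2.0},{"x":3.2,"y":-2.0},{"x":3.2,"y":-2.0},{"x":3.2,"y":-2.0},{"x":3.2,"y":-2.0},{"x":3.2,"y":-2.0},{"x":3.2,"y":-2.0},{"x":3.2,"y":-2.0},{"x":2,"y":-1.2}]'
cat > rel.py <<'E'
# where the tool stands relative to the axis; args: target polar lever angle, tangential offset, radius, z
import sys,numpy as np
from workcell import telemetry
A=np.array([560,28.5])
s=telemetry.state();p=s["ee_pos"];y=s["ee_rot"][2]
print("t",round(s["time_s"],2),"pos",p.round(1),"yaw",round(y,1),"j6",s["qpos"][5].round(1),"F",s["force"].round(1),"w",round(s["gripper_width"],1))
if len(sys.argv)>1:
    phi,tan,r,z,yaw=map(float,sys.argv[1:6]);a=np.radians(phi)
    T=A+r*np.array([np.cos(a),np.sin(a)])+tan*np.array([-np.sin(a),np.cos(a)])
    d=T-p[:2];b=np.radians(y)
    print("target",T.round(1),"tool shift cm x,y,z",np.round(np.array([d@[np.cos(b),np.sin(b)],d@[np.sin(b),-np.cos(b)],p[2]-z])/10,2),"yaw units",round(-((yaw-y+180)%360-180)/5,2))
E
python3 rel.py 34.7 -32 46 115 34.7
```

```text
t 0.1 pos [ 226.3 -528.2  235.2] yaw 23.2 j6 -1.1 F [-0.5 -0.5 -0.2] w 91.1
target [616.   28.4] tool shift cm x,y,z [ 57.74 -35.81  12.02] yaw units -2.3invalid input
```

```bash
python3 -m inch '[{"x":1.6,"y":-1.0,"z":0,"yaw":0,"gripper":-1},{"x":3.2,"y":-2.0,"z":0,"yaw":0,"gripper":-1}]'; python3 -m inch '[{"x":3.2,"y":-2.0,"gripper":-1}]'
```

```text
time_s: 0.27
ee_pos: [257.6, -483.9, 235.1]
ee_rot: [180.0, 0.1, 23.0]
force: [0.9, 0.3, 0.1]
gripper_width: 80.8invalid input
```

```bash
python3 -m inch '[{"x":3.2,"y":-2.0,"z":0,"yaw":0,"gripper":-1},{"x":3.2,"y":-2.0,"z":0,"yaw":0,"gripper":-1},{"x":3.2,"y":-2.0,"z":0,"yaw":0,"gripper":-1},{"x":3.2,"y":-2.0,"z":0,"yaw":0,"gripper":-1},{"x":3.2,"y":-2.0,"z":0,"yaw":0,"gripper":-1},{"x":3.2,"y":-2.0,"z":0,"yaw":0,"gripper":-1},{"x":3.2,"y":-2.0,"z":0,"yaw":0,"gripper":-1},{"x":3.2,"y":-2.0,"z":0,"yaw":0,"gripper":-1},{"x":3.2,"y":-2.0,"z":0,"yaw":0,"gripper":-1},{"x":3.2,"y":-2.0,"z":0,"yaw":0,"gripper":-1},{"x":3.2,"y":-2.0,"z":0,"yaw":0,"gripper":-1},{"x":3.2,"y":-2.0,"z":0,"yaw":0,"gripper":-1}]'
python3 -m inch '[{"x":3.2,"y":-2.0,"z":0.5,"yaw":-0.5,"gripper":-1},{"x":3.2,"y":-2.0,"z":1,"yaw":-0.5,"gripper":-1},{"x":3.2,"y":-2.0,"z":1,"yaw":-0.5,"gripper":-1},{"x":2.0,"y":-1.0,"z":1,"yaw":-0.5,"gripper":-1},{"x":0,"y":0,"z":0,"yaw":0,"gripper":-1}]'
python3 rel.py 34.7 -32 46 115 34.7
python3 - <<'E'
from workcell import cams
import cv2
f=cams.grab_frame("wrist");cv2.imwrite("pics/w1.png",f["pixels"][:,:,::-1])
E
```

```text
time_s: 1.27
ee_pos: [517.7, -108.4, 235.7]
ee_rot: [-180.0, 0.0, 23.2]
force: [-0.0, 0.1, -1.2]
gripper_width: 2.0
time_s: 1.68
ee_pos: [590.5, 8.2, 198.0]
ee_rot: [-179.8, 0.1, 33.5]
force: [0.8, -0.4, 0.4]
gripper_width: 0.0
t 1.68 pos [590.5   8.2 198. ] yaw 33.5 j6 56.1 F [ 0.8 -0.4  0.4] w 0.0
target [616.   28.4] tool shift cm x,y,z [ 3.25 -0.28  8.3 ] yaw units -0.24
```

View pics/w1.png

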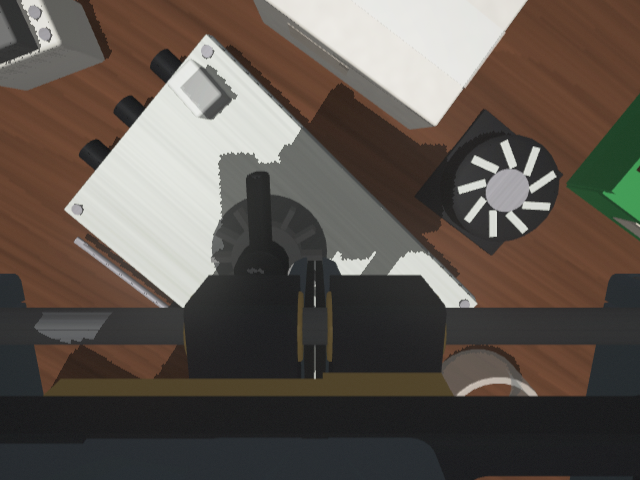

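The wrist view shows the lever from its hub at about (262,257) to its tip at about (258,172). The closed fingertips are at about (315,262), to the right of (clockwise from) the lever.

```bash
python3 - <<'E'
from workcell import cams
from h import *
f=cams.grab_frame("wrist")
p=ray(f,[(262,257),(258,173)],113);d=p[1]-p[0];print(p.round(1),np.degrees(np.arctan2(d[1],d[0])))
print("axis proj, z115",proj(f,[560,28.5,115]),"tips now",proj(f,[590.5,8.2,176]))
c=ray(f,[(66,209),(208,36)],60);d=c[1]-c[0];print(c.round(1),np.linalg.norm(d),np.degrees(np.arctan2(d[1],d[0])))
E
python3 -m inch '[{"x":1.6,"y":-0.1,"z":0,"yaw":-0.2,"gripper":-1},{"x":1.6,"y":-0.1,"z":0,"yaw":0,"gripper":-1},{"x":0,"y":0,"z":2.0,"yaw":0,"gripper":-1},{"x":0,"y":0,"z":2.5,"yaw":0,"gripper":-1},{"x":0,"y":0,"z":2.5,"yaw":0,"gripper":-1},{"x":0,"y":0,"z":1.3,"yaw":0,"gripper":-1},{"x":0,"y":0,"z":0,"yaw":0,"gripper":-1},{"x":0,"y":0,"z":0,"yaw":0,"gripper":-1}]'
python3 rel.py 34.7 -19.5 46 115 34.7
```

```text
[[570.1  32.6 113. ]
 [613.2  61.7 113. ]] 34.112145607369264
axis proj, z115 [[258.66020424 274.23342353]] tips now [[311.31892433 288.73016565]]
[[503.9 171.6  60. ]
 [664.6 141.1  60. ]] 163.57562593816175 -10.736125620280067
time_s: 2.45
ee_pos: [614.9, 22.4, 118.2]
ee_rot: [-180.0, 0.0, 34.1]
force: [-0.3, 0.1, 0.8]
gripper_width: 0.3
t 2.45 pos [614.9  22.4 118.2] yaw 34.1 j6 56.9 F [-0.3  0.1  0.8] w 0.3
target [608.9  38.7] tool shift cm x,y,z [ 0.42 -1.68  0.32] yaw units -0.12
```

```bash
python3 -m inch '[{"x":0.4,"y":-0.6,"z":0.3,"yaw":0,"gripper":-1},{"x":0,"y":-0.6,"z":0,"yaw":0,"gripper":-1},{"x":0,"y":-0.2,"z":0,"yaw":0,"gripper":-1},{"x":0,"y":0,"z":0,"yaw":0,"gripper":-1}]'
python3 -m inch '[{"x":0,"y":-0.2,"z":0,"yaw":0,"gripper":-1},{"x":0,"y":0,"z":0,"yaw":0,"gripper":-1}]'
python3 -m inch '[{"x":0,"y":-0.2,"z":0,"yaw":0,"gripper":-1},{"x":0,"y":0,"z":0,"yaw":0,"gripper":-1}]'
python3 rel.py 34.7 -19.5 46 115 34.7
```

```text
time_s: 2.78
ee_pos: [610.6, 38.2, 115.9]
ee_rot: [180.0, -0.1, 34.2]
force: [0.2, -1.1, -0.5]
gripper_width: 0.5
time_s: 2.95
ee_pos: [609.5, 39.4, 115.4]
ee_rot: [180.0, -0.0, 34.2]
force: [0.1, -0.4, 0.1]
gripper_width: 0.2
time_s: 3.12
ee_pos: [608.3, 41.0, 115.0]
ee_rot: [-180.0, 0.0, 34.2]
force: [-0.5, 0.2, 0.6]
gripper_width: 0.6
t 3.12 pos [608.3  41.  115. ] yaw 34.2 j6 58.6 F [-0.5  0.2  0.6] w 0.6
target [608.9  38.7] tool shift cm x,y,z [-0.08  0.22  0.  ] yaw units -0.1
```

```bash
for i in 1; do python3 -m inch '[{"x":0,"y":-0.2,"z":0,"yaw":0,"gripper":-1},{"x":0,"y":0,"z":0,"yaw":0,"gripper":-1}]'; python3 -m inch '[{"x":0,"y":-0.2,"z":0,"yaw":0,"gripper":-1},{"x":0,"y":0,"z":0,"yaw":0,"gripper":-1}]'; python3 -m inch '[{"x":0,"y":-0.2,"z":0,"yaw":0,"gripper":-1},{"x":0,"y":0,"z":0,"yaw":0,"gripper":-1}]';done
python3 rel.py 34.7 -14 46 115 34.7
```

```text
time_s: 3.28
ee_pos: [607.3, 42.5, 114.9]
ee_rot: [180.0, -0.0, 34.2]
force: [0.5, 0.2, -1.0]
gripper_width: 0.6
time_s: 3.45
ee_pos: [606.8, 43.3, 115.0]
ee_rot: [179.9, -0.0, 34.2]
force: [2.6, -4.3, 0.4]
gripper_width: 0.3
time_s: 3.62
ee_pos: [606.4, 44.1, 115.2]
ee_rot: [179.7, -0.0, 34.3]
force: [3.1, -6.9, -2.3]
gripper_width: 0.4
t 3.62 pos [606.4  44.1 115.2] yaw 34.3 j6 59.0 F [ 3.1 -6.9 -2.3] w 0.4
target [605.8  43.2] tool shift cm x,y,z [-0.1   0.04  0.02] yaw units -0.09
```

```bash
python3 -m inch '[{"x":0.05,"y":-0.24,"z":0,"yaw":-0.6,"gripper":-1},{"x":0,"y":0,"z":0,"yaw":0,"gripper":-1},{"x":0,"y":0,"z":0,"yaw":0,"gripper":-1}]'
python3 rel.py 34.7 -14 46 115 34.7
cat > ang.py <<'E'
import numpy as np
from workcell import telemetry
s=telemetry.state();d=s["ee_pos"][:2]-[560,28.5];r=np.hypot(*d);F=s["force"]
a=np.degrees(np.arctan2(d[1],d[0]));u=np.array([-d[1],d[0]])/r
print(f"t {s['time_s']:.2f} polar {a:.1f} r {r:.1f} yaw {s['ee_rot'][2]:.1f} yaw-polar {(s['ee_rot'][2]-a+180)%360-180:.1f} Ftan {F[:2]@u:.1f} Frad {F[:2]@d/r:.1f} z {s['ee_pos'][2]:.1f} j6 {s['qpos'][5]:.0f}")
E
python3 ang.py
```

```text
time_s: 3.87
ee_pos: [605.5, 46.7, 115.1]
ee_rot: [179.8, -0.1, 37.2]
force: [3.9, -5.3, -1.1]
gripper_width: 0.3
t 3.87 pos [605.5  46.7 115.1] yaw 37.2 j6 56.3 F [ 3.9 -5.3 -1.1] w 0.3
target [605.8  43.2] tool shift cm x,y,z [-0.19  0.29  0.01] yaw units 0.51
t 3.87 polar 21.8 r 49.0 yaw 37.2 yaw-polar 15.5 Ftan -6.4 Frad 1.6 z 115.1 j6 56
```

```bash
python3 -m inch '[{"x":0.104,"y":-0.406,"z":0,"yaw":-1,"gripper":-1},{"x":0.104,"y":-0.406,"z":0,"yaw":-1,"gripper":-1},{"x":0.104,"y":-0.406,"z":0,"yaw":-1,"gripper":-1},{"x":0.104,"y":-0.406,"z":0,"yaw":-1,"gripper":-1}]'; python3 ang.py; python3 -m inch '[{"x":0.083,"y":-0.325,"z":0,"yaw":-0.8,"gripper":-1},{"x":0.083,"y":-0.325,"z":0,"yaw":-0.8,"gripper":-1},{"x":0.042,"y":-0.162,"z":0,"yaw":-0.4,"gripper":-1},{"x":0,"y":0,"z":0,"yaw":0,"gripper":-1}]'; python3 ang.py
```

```text
time_s: 4.2
ee_pos: [595.5, 62.7, 114.8]
ee_rot: [-180.0, -0.0, 57.4]
force: [2.7, -2.2, 0.1]
gripper_width: 0.3
t 4.20 polar 43.9 r 49.3 yaw 57.4 yaw-polar 13.5 Ftan -3.4 Frad 0.4 z 114.8 j6 37
time_s: 4.53
ee_pos: [591.4, 67.4, 115.2]
ee_rot: [179.7, -0.0, 67.3]
force: [4.6, -4.1, -2.2]
gripper_width: 0.5
t 4.53 polar 51.1 r 50.0 yaw 67.3 yaw-polar 16.2 Ftan -6.2 Frad -0.3 z 115.2 j6 28
```

```bash
python3 -m inch '[{"x":0.104,"y":-0.406,"z":0,"yaw":-1,"gripper":-1},{"x":0.104,"y":-0.406,"z":0,"yaw":-1,"gripper":-1},{"x":0.104,"y":-0.406,"z":0,"yaw":-1,"gripper":-1},{"x":0.104,"y":-0.406,"z":0,"yaw":-1,"gripper":-1},{"x":0.083,"y":-0.325,"z":0,"yaw":-0.8,"gripper":-1},{"x":0.083,"y":-0.325,"z":0,"yaw":-0.8,"gripper":-1},{"x":0.042,"y":-0.162,"z":0,"yaw":-0.4,"gripper":-1},{"x":0,"y":0,"z":0,"yaw":0,"gripper":-1}]'; python3 ang.py
```

```text
time_s: 5.2
ee_pos: [569.5, 78.8, 115.4]
ee_rot: [179.6, 0.0, 97.3]
force: [6.0, -0.5, -2.4]
gripper_width: 0.4
t 5.20 polar 79.3 r 51.2 yaw 97.3 yaw-polar 18.0 Ftan -6.0 Frad 0.6 z 115.4 j6 -1
```

```bash
python3 -m inch '[{"x":0.08,"y":-0.43,"z":0,"yaw":-1,"gripper":-1},{"x":0.08,"y":-0.43,"z":0,"yaw":-1,"gripper":-1},{"x":0.08,"y":-0.43,"z":0,"yaw":-1,"gripper":-1},{"x":0.08,"y":-0.43,"z":0,"yaw":-1,"gripper":-1},{"x":0.07,"y":-0.34,"z":0,"yaw":-0.8,"gripper":-1},{"x":0.07,"y":-0.34,"z":0,"yaw":-0.8,"gripper":-1},{"x":0.03,"y":-0.17,"z":0,"yaw":-0.4,"gripper":-1},{"x":0,"y":0,"z":0,"yaw":0,"gripper":-1}]'; python3 ang.py
```

```text
time_s: 5.87
ee_pos: [543.3, 76.1, 115.3]
ee_rot: [179.7, -0.0, 127.2]
force: [3.3, 3.8, -3.3]
gripper_width: 0.7
t 5.87 polar 109.3 r 50.5 yaw 127.2 yaw-polar 17.9 Ftan -4.4 Frad 2.5 z 115.3 j6 -31
```

```bash
python3 -m inch '[{"x":0.09,"y":-0.42,"z":0,"yaw":-1,"gripper":-1},{"x":0.09,"y":-0.42,"z":0,"yaw":-1,"gripper":-1},{"x":0.09,"y":-0.42,"z":0,"yaw":-1,"gripper":-1},{"x":0.09,"y":-0.42,"z":0,"yaw":-1,"gripper":-1},{"x":0.07,"y":-0.34,"z":0,"yaw":-0.8,"gripper":-1},{"x":0.07,"y":-0.34,"z":0,"yaw":-0.8,"gripper":-1},{"x":0.03,"y":-0.17,"z":0,"yaw":-0.4,"gripper":-1},{"x":0,"y":0,"z":0,"yaw":0,"gripper":-1}]'; python3 ang.py
```

```text
time_s: 6.53
ee_pos: [524.9, 64.6, 115.5]
ee_rot: [179.1, 0.2, 156.9]
force: [7.5, 19.8, -5.9]
gripper_width: 0.5
t 6.53 polar 134.2 r 50.4 yaw 156.9 yaw-polar 22.7 Ftan -19.2 Frad 8.9 z 115.5 j6 -62
```

```bash
python3 -m inch '[{"x":0,"y":0,"z":0,"yaw":0,"gripper":-1},{"x":0,"y":0,"z":0,"yaw":0,"gripper":-1}]'; python3 ang.py;  python3 -m inch '[{"x":0,"y":-0.15,"z":0,"yaw":0,"gripper":-1},{"x":0,"y":0,"z":0,"yaw":0,"gripper":-1},{"x":0,"y":0,"z":0,"yaw":0,"gripper":-1}]'; python3 ang.py; python3 - <<'E'
from workcell import cams
import cv2,numpy as np
f=cams.grab_frame("wrist")["pixels"][:,:,::-1];g=cams.grab_frame("scene")["pixels"][170:290,210:410,::-1]
cv2.imwrite("pics/w2.png",np.vstack([cv2.resize(f[:300],(640,300)),cv2.resize(g[:,:],(500,300),interpolation=cv2.INTER_CUBIC).copy() if 0 else cv2.copyMakeBorder(cv2.resize(g,(480,288)),0,0,0,160,0)]))
E
```

```text
time_s: 6.7
ee_pos: [524.9, 64.6, 115.5]
ee_rot: [179.2, 0.2, 156.9]
force: [6.8, 18.8, -6.3]
gripper_width: 0.7
t 6.70 polar 134.2 r 50.4 yaw 156.9 yaw-polar 22.7 Ftan -18.0 Frad 8.7 z 115.5 j6 -62
time_s: 6.95
ee_pos: [524.8, 64.3, 115.6]
ee_rot: [179.0, 0.2, 156.8]
force: [8.1, 22.9, -6.1]
gripper_width: 0.4
t 6.95 polar 134.5 r 50.2 yaw 156.8 yaw-polar 22.3 Ftan -21.8 Frad 10.6 z 115.6 j6 -62
```

View pics/w2.png

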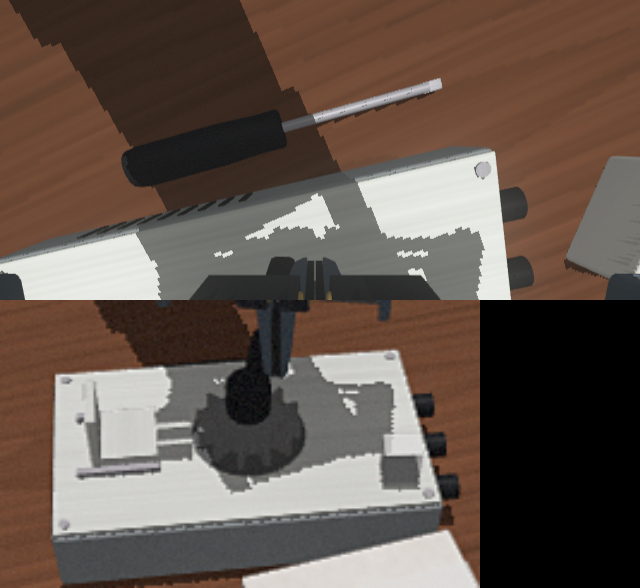

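The wrist view shows the lever tip at about (280,262) against the fingers at about (305,265). Force rose from 18 to 22 N for 1.5 mm of command with almost no motion, so this is the end stop. I'll back off and lift to see where the lever rests.

```bash
python3 -m inch '[{"x":0,"y":0.8,"z":0,"yaw":0,"gripper":-1},{"x":0,"y":1.5,"z":0,"yaw":0,"gripper":-1},{"x":0,"y":0,"z":-2,"yaw":0,"gripper":-1},{"x":0,"y":0,"z":-3.5,"yaw":0,"gripper":-1},{"x":-3,"y":0,"z":-3,"yaw":0,"gripper":-1},{"x":-3,"y":0,"z":0,"yaw":0,"gripper":-1},{"x":0,"y":0,"z":0,"yaw":0,"gripper":-1},{"x":0,"y":0,"z":0,"yaw":0,"gripper":-1}]'; python3 ang.py; python3 - <<'E'
from workcell import cams
import cv2,pickle
f=cams.grab_frame("wrist");pickle.dump(f,open("w3.pkl","wb"));cv2.imwrite("pics/w3.png",f["pixels"][:,:,::-1])
E
```

```text
time_s: 7.72
ee_pos: [585.1, 55.4, 199.1]
ee_rot: [-180.0, -0.1, 157.1]
force: [-1.0, -0.4, 0.1]
gripper_width: 0.2
t 7.72 polar 47.0 r 36.8 yaw 157.1 yaw-polar 110.1 Ftan 0.4 Frad -1.0 z 199.1 j6 -63
```

View pics/w3.png

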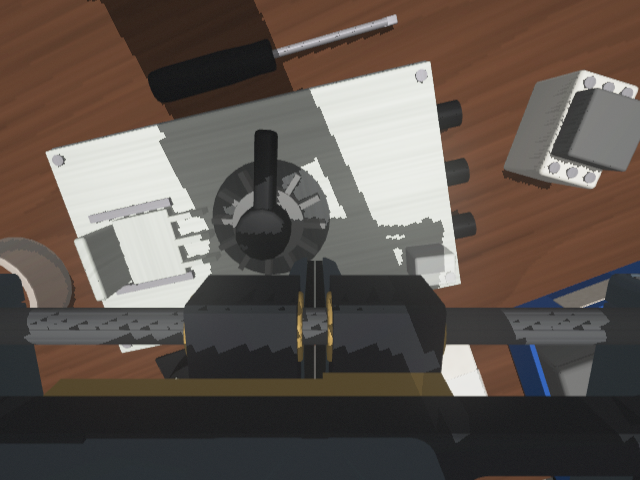

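The lever runs from the hub top at about (264,228) to its tip at about (266,135). The comb tab is on the left near (90,268), and the box corners are at about (47,152), (432,62) and (460,284).

```bash
python3 - <<'E'
import pickle
from h import *
f=pickle.load(open("w3.pkl","rb"))
p=ray(f,[(264,228),(266,137)],113);d=p[1]-p[0];print(p.round(1),np.linalg.norm(d),np.degrees(np.arctan2(d[1],d[0])))
c=ray(f,[(47,152),(432,62),(460,284)],60);print(c.round(1))
for d in(c[1]-c[0],c[2]-c[1]):print(np.linalg.norm(d),np.degrees(np.arctan2(d[1],d[0])))
print("axis60",c[1]-135*(c[1]-c[0])/np.linalg.norm(c[1]-c[0])+85*(c[2]-c[1])/np.linalg.norm(c[2]-c[1]))
print("ax proj",proj(f,[560,28.5,115]))
print("comb tab top outer edge ends",ray(f,[(77,240),(100,299)],108).round(1))
E
```

```text
[[557.1  33.4 113. ]
 [508.4  57.  113. ]] 54.194718095690014 154.11743770109697
[[453.6 -98.1  60. ]
 [504.2 176.3  60. ]
 [665.4 145.1  60. ]]
279.01762569004853 79.54812382912522
164.19959144799495 -10.981776129303652
axis60 [563.19724712  27.38027296  60.        ]
ax proj [[258.35283895 235.95322059]]
comb tab top outer edge ends [[519.  -80.  108. ]
 [559.4 -87.1 108. ]]
```

Lever rest is at 154.1°, which is four clicks anticlockwise of its start at about 34.4° and consistent with a rest. Next I go to its anticlockwise side.

```bash
python3 rel.py 154.1 24 46 115 154.1
```

```text
t 7.77 pos [583.8  55.7 198.5] yaw 157.2 j6 -62.9 F [-0.4  0.6 -0.5] w 0.5
target [508.1  27. ] tool shift cm x,y,z [ 5.86 -5.58  8.35] yaw units 0.61
```

```bash
python3 -m inch '[{"x":1.5,"y":-1.4,"z":0,"yaw":0.2,"gripper":-1},{"x":2.2,"y":-2.1,"z":0,"yaw":0.4,"gripper":-1},{"x":2.2,"y":-2.1,"z":0,"yaw":0,"gripper":-1},{"x":0,"y":0,"z":2,"yaw":0,"gripper":-1},{"x":0,"y":0,"z":3,"yaw":0,"gripper":-1},{"x":0,"y":0,"z":2,"yaw":0,"gripper":-1},{"x":0,"y":0,"z":1.3,"yaw":0,"gripper":-1},{"x":0,"y":0,"z":0,"yaw":0,"gripper":-1},{"x":0,"y":0,"z":0,"yaw":0,"gripper":-1}]'; python3 ang.py; python3 rel.py 154.1 14 46 115 154.1
```

```text
time_s: 8.52
ee_pos: [506.3, 29.1, 115.6]
ee_rot: [-179.9, -0.2, 154.2]
force: [0.0, 0.6, -0.9]
gripper_width: 0.5
t 8.52 polar 179.4 r 53.7 yaw 154.2 yaw-polar -25.2 Ftan -0.6 Frad -0.0 z 115.6 j6 -62
t 8.52 pos [506.3  29.1 115.6] yaw 154.2 j6 -62.2 F [ 0.   0.6 -0.9] w 0.5
target [512.5  36. ] tool shift cm x,y,z [-0.26  0.89  0.06] yaw units 0.02
```

```bash
python3 -m inch '[{"x":-0.25,"y":0.4,"z":0,"yaw":0,"gripper":-1},{"x":0,"y":0.3,"z":0,"yaw":0,"gripper":-1},{"x":0,"y":0,"z":0,"yaw":0,"gripper":-1}]'; python3 ang.py;python3 -m inch '[{"x":0,"y":0.2,"z":0,"yaw":0,"gripper":-1},{"x":0,"y":0,"z":0,"yaw":0,"gripper":-1}]'; python3 ang.py;python3 -m inch '[{"x":0,"y":0.2,"z":0,"yaw":0,"gripper":-1},{"x":0,"y":0,"z":0,"yaw":0,"gripper":-1}]'; python3 ang.py;python3 -m inch '[{"x":0,"y":0.2,"z":0,"yaw":0,"gripper":-1},{"x":0,"y":0,"z":0,"yaw":0,"gripper":-1}]'; python3 ang.py
```

```text
time_s: 8.77
ee_pos: [514.2, 34.4, 117.4]
ee_rot: [179.9, 0.1, 154.2]
force: [1.2, -0.6, -0.5]
gripper_width: 0.7
t 8.77 polar 172.6 r 46.2 yaw 154.2 yaw-polar -18.4 Ftan 0.5 Frad -1.3 z 117.4 j6 -62
time_s: 8.93
ee_pos: [514.2, 35.3, 117.1]
ee_rot: [-179.9, 0.1, 154.2]
force: [-2.3, -3.3, 2.4]
gripper_width: 0.2
t 8.93 polar 171.6 r 46.3 yaw 154.2 yaw-polar -17.4 Ftan 3.6 Frad 1.8 z 117.1 j6 -61
time_s: 9.1
ee_pos: [514.5, 36.1, 117.0]
ee_rot: [-179.8, 0.0, 154.2]
force: [-1.9, -6.9, 5.3]
gripper_width: 0.7
t 9.10 polar 170.5 r 46.2 yaw 154.2 yaw-polar -16.2 Ftan 7.2 Frad 0.7 z 117.0 j6 -61
time_s: 9.27
ee_pos: [515.0, 37.8, 116.9]
ee_rot: [-179.8, -0.0, 154.2]
force: [-2.5, -6.3, 5.2]
gripper_width: 0.3
t 9.27 polar 168.3 r 45.9 yaw 154.2 yaw-polar -14.1 Ftan 6.7 Frad 1.2 z 116.9 j6 -61
```

```bash
python3 -m inch '[{"x":0.097,"y":0.389,"z":0.1,"yaw":1,"gripper":-1},{"x":0.097,"y":0.389,"z":0,"yaw":1,"gripper":-1},{"x":0.097,"y":0.389,"z":0,"yaw":1,"gripper":-1},{"x":0.097,"y":0.389,"z":0,"yaw":1,"gripper":-1},{"x":0.08,"y":0.31,"z":0,"yaw":0.8,"gripper":-1},{"x":0.08,"y":0.31,"z":0,"yaw":0.8,"gripper":-1},{"x":0.04,"y":0.155,"z":0,"yaw":0.4,"gripper":-1},{"x":0,"y":0,"z":0,"yaw":0,"gripper":-1}]'; python3 ang.py
```

```text
time_s: 9.93
ee_pos: [523.8, 59.5, 115.3]
ee_rot: [-179.7, 0.0, 124.2]
force: [-4.8, -6.4, 4.2]
gripper_width: 0.2
t 9.93 polar 139.4 r 47.7 yaw 124.2 yaw-polar -15.3 Ftan 8.0 Frad -0.5 z 115.3 j6 -29
```

```bash
python3 -m inch '[{"x":0.09,"y":0.389,"z":0,"yaw":1,"gripper":-1},{"x":0.09,"y":0.389,"z":0,"yaw":1,"gripper":-1},{"x":0.09,"y":0.389,"z":0,"yaw":1,"gripper":-1},{"x":0.09,"y":0.389,"z":0,"yaw":1,"gripper":-1},{"x":0.08,"y":0.31,"z":0,"yaw":0.8,"gripper":-1},{"x":0.08,"y":0.31,"z":0,"yaw":0.8,"gripper":-1},{"x":0.04,"y":0.155,"z":0,"yaw":0.4,"gripper":-1},{"x":0,"y":0,"z":0,"yaw":0,"gripper":-1}]'; python3 ang.py
```

```text
time_s: 10.6
ee_pos: [542.2, 74.3, 115.2]
ee_rot: [-179.6, 0.0, 94.1]
force: [-6.2, -1.9, 5.5]
gripper_width: 0.3
t 10.60 polar 111.2 r 49.1 yaw 94.1 yaw-polar -17.1 Ftan 6.5 Frad 0.5 z 115.2 j6 2
```

```bash
python3 -m inch '[{"x":0.09,"y":0.389,"z":0,"yaw":1,"gripper":-1},{"x":0.09,"y":0.389,"z":0,"yaw":1,"gripper":-1},{"x":0.09,"y":0.389,"z":0,"yaw":1,"gripper":-1},{"x":0.09,"y":0.389,"z":0,"yaw":1,"gripper":-1},{"x":0.08,"y":0.31,"z":0,"yaw":0.8,"gripper":-1},{"x":0.08,"y":0.31,"z":0,"yaw":0.8,"gripper":-1},{"x":0.04,"y":0.155,"z":0,"yaw":0.4,"gripper":-1},{"x":0,"y":0,"z":0,"yaw":0,"gripper":-1}]'; python3 ang.py
```

```text
time_s: 11.27
ee_pos: [566.5, 77.7, 115.2]
ee_rot: [-179.7, 0.0, 64.0]
force: [-5.2, 2.9, 3.7]
gripper_width: 0.4
t 11.27 polar 82.5 r 49.7 yaw 64.0 yaw-polar -18.5 Ftan 5.5 Frad 2.2 z 115.2 j6 32
```

```bash
python3 -m inch '[{"x":0.08,"y":0.389,"z":0,"yaw":1,"gripper":-1},{"x":0.08,"y":0.389,"z":0,"yaw":1,"gripper":-1},{"x":0.08,"y":0.389,"z":0,"yaw":1,"gripper":-1},{"x":0.06,"y":0.31,"z":0,"yaw":0.8,"gripper":-1},{"x":0,"y":0,"z":0,"yaw":0,"gripper":-1},{"x":0,"y":0,"z":0,"yaw":0,"gripper":-1}]'; python3 ang.py
```

```text
time_s: 11.77
ee_pos: [582.6, 71.3, 115.3]
ee_rot: [-180.0, -0.0, 45.3]
force: [0.1, -0.6, -0.6]
gripper_width: 0.6
t 11.77 polar 62.2 r 48.4 yaw 45.3 yaw-polar -16.9 Ftan -0.3 Frad -0.5 z 115.3 j6 51
```

```bash
python3 -m inch '[{"x":0,"y":-0.8,"z":0,"yaw":0,"gripper":-1},{"x":0,"y":-0.8,"z":-1,"yaw":0,"gripper":-1},{"x":0,"y":0,"z":-3.5,"yaw":0,"gripper":-1},{"x":0,"y":0,"z":-4,"yaw":0,"gripper":-1},{"x":0,"y":0,"z":0,"yaw":-1,"gripper":-1},{"x":0,"y":0,"z":0,"yaw":-1,"gripper":-1},{"x":0,"y":0,"z":0,"yaw":-1,"gripper":-1},{"x":0,"y":0,"z":0,"yaw":-1,"gripper":-1},{"x":0,"y":0,"z":0,"yaw":-1,"gripper":-1},{"x":0,"y":0,"z":0,"yaw":-1,"gripper":-1},{"x":0,"y":0,"z":0,"yaw":-1,"gripper":-1},{"x":0,"y":0,"z":0,"yaw":0,"gripper":-1}]'; python3 rel.py -99.8 0 152 200 80.2
```

```text
time_s: 12.77
ee_pos: [570.5, 83.1, 201.2]
ee_rot: [180.0, -0.0, 80.3]
force: [-0.1, 1.1, -0.8]
gripper_width: 0.4
t 12.77 pos [570.5  83.1 201.2] yaw 80.3 j6 16.8 F [-0.1  1.1 -0.8] w 0.4
target [ 534.1 -121.3] tool shift cm x,y,z [-20.76  -0.15   0.12] yaw units 0.03
```

```bash
python3 -m inch '[{"x":-2,"y":0,"z":0,"yaw":0,"gripper":-1},{"x":-4,"y":0,"z":0,"yaw":0,"gripper":-1},{"x":-4,"y":0,"z":0,"yaw":0,"gripper":-1},{"x":-4,"y":0,"z":0,"yaw":0,"gripper":-1},{"x":-4,"y":-0.15,"z":0,"yaw":0,"gripper":-1},{"x":-2.8,"y":0,"z":0,"yaw":0,"gripper":-1},{"x":0,"y":0,"z":0,"yaw":0,"gripper":-1},{"x":0,"y":0,"z":0,"yaw":0,"gripper":-1}]'; python3 rel.py -99.8 0 152 105 80.2;  python3 - <<'E'
from workcell import cams
import cv2,pickle
f=cams.grab_frame("wrist");pickle.dump(f,open("w4.pkl","wb"));cv2.imwrite("pics/w4.png",f["pixels"][:,:,::-1])
E
```

```text
time_s: 13.43
ee_pos: [533.9, -122.9, 200.9]
ee_rot: [180.0, -0.0, 80.0]
force: [0.2, 0.3, -0.4]
gripper_width: 0.2
t 13.43 pos [ 533.9 -122.9  200.9] yaw 80.0 j6 -4.2 F [ 0.2  0.3 -0.4] w 0.2
target [ 534.1 -121.3] tool shift cm x,y,z [ 0.17 -0.    9.59] yaw units -0.05
```

View pics/w4.png

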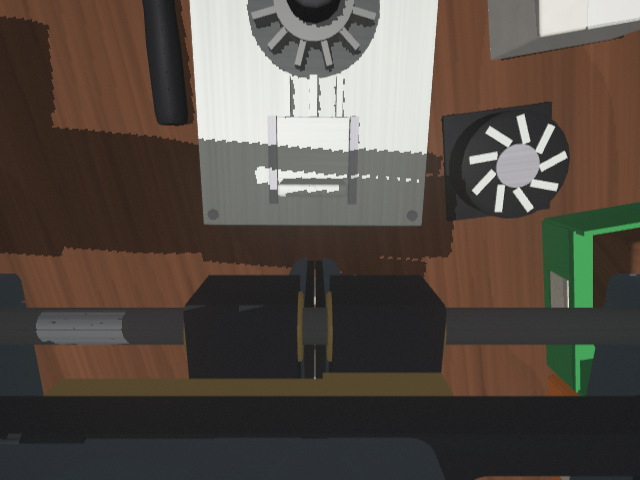

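The wrist view shows the comb tab at about (275–340, 180–192), centred ahead of the fingers. The drum fins at (301,52) and (328,52) sit symmetrically about the comb's centre line at x≈314, so the drum is at a rest. I'll check the lever in the top camera.

```bash
python3 - <<'E'
from workcell import cams
import cv2,pickle
from h import *
f=cams.grab_frame("top");im=f["pixels"][205:335,230:405,::-1]
cv2.imwrite("pics/t2.png",cv2.resize(im,None,fx=4.4,fy=4.4,interpolation=cv2.INTER_CUBIC))
w=pickle.load(open("w4.pkl","rb"))
c=ray(w,[(205,224),(421,225)],60);d=c[1]-c[0];print(c.round(1),np.linalg.norm(d),np.degrees(np.arctan2(d[1],d[0])))
print("tab pred outer corners px",proj(w,[[560+a*np.cos(b)+120*np.sin(b),28.5+a*np.sin(b)-120*np.cos(b),z] for b in[np.radians(-9.8)] for a in(-22,22) for z in(108,62)]).round(0))
E
```

```text
[[ 453.8 -100.5   60. ]
 [ 614.8 -129.7   60. ]] 163.5874817343061 -10.295128404960698
tab pred outer corners px [[279. 200.]
 [284. 191.]
 [349. 199.]
 [344. 190.]]
```

View pics/t2.png

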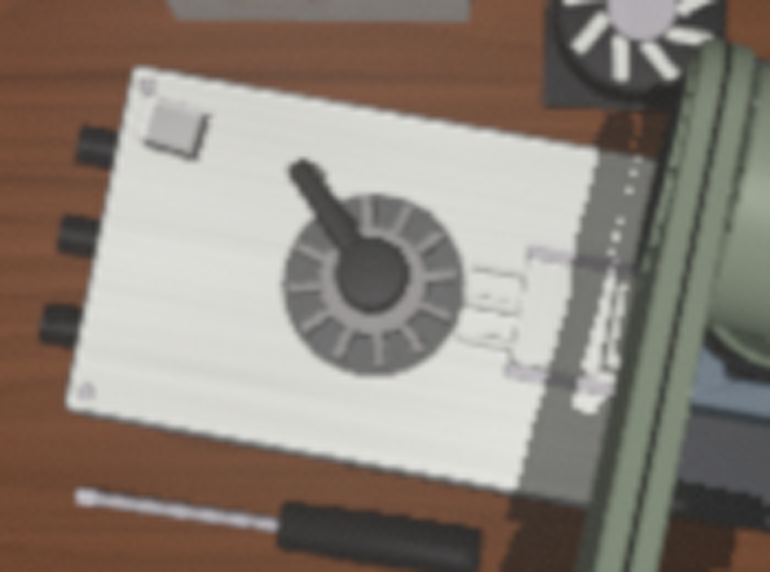

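The lever is back at its starting angle, with its tip at crop (303,165), so it's four clicks from the stop. Now I push the comb.

```bash
python3 -m inch '[{"x":0,"y":0,"z":2,"yaw":0,"gripper":-1},{"x":0,"y":0,"z":3,"yaw":0,"gripper":-1},{"x":0,"y":0,"z":3,"yaw":0,"gripper":-1},{"x":0,"y":0,"z":1.5,"yaw":0,"gripper":-1},{"x":0,"y":0,"z":0,"yaw":0,"gripper":-1},{"x":0.6,"y":0,"z":0,"yaw":0,"gripper":-1},{"x":0.5,"y":0,"z":0,"yaw":0,"gripper":-1},{"x":0,"y":0,"z":0,"yaw":0,"gripper":-1}]'; python3 rel.py -99.8 0 136 105 80.2;python3 -m inch '[{"x":0.3,"y":0,"z":0,"yaw":0,"gripper":-1},{"x":0,"y":0,"z":0,"yaw":0,"gripper":-1}]';python3 -m inch '[{"x":0.3,"y":0,"z":0,"yaw":0,"gripper":-1},{"x":0,"y":0,"z":0,"yaw":0,"gripper":-1}]';python3 -m inch '[{"x":0.3,"y":0,"z":0,"yaw":0,"gripper":-1},{"x":0,"y":0,"z":0,"yaw":0,"gripper":-1}]'; python3 rel.py -99.8 0 120 105 80.2
```

```text
time_s: 14.2
ee_pos: [537.6, -110.2, 107.1]
ee_rot: [179.8, -0.0, 80.3]
force: [-0.7, 0.3, -0.6]
gripper_width: 0.3
t 14.2 pos [ 537.6 -110.2  107.1] yaw 80.3 j6 -3.1 F [-0.7  0.3 -0.6] w 0.3
target [ 536.9 -105.5] tool shift cm x,y,z [ 0.45 -0.15  0.21] yaw units 0.02
time_s: 14.37
ee_pos: [537.4, -108.0, 106.5]
ee_rot: [179.9, 0.0, 80.2]
force: [-0.0, 0.8, 0.2]
gripper_width: 0.4
time_s: 14.53
ee_pos: [537.5, -105.4, 105.9]
ee_rot: [179.9, 0.0, 80.2]
force: [-0.7, 0.2, 0.7]
gripper_width: 0.7
time_s: 14.7
ee_pos: [537.9, -102.9, 105.7]
ee_rot: [180.0, 0.1, 80.2]
force: [0.2, -2.0, 1.1]
gripper_width: 0.5
t 14.7 pos [ 537.9 -102.9  105.7] yaw 80.2 j6 -2.2 F [ 0.2 -2.   1.1] w 0.5
target [539.6 -89.7] tool shift cm x,y,z [ 1.33 -0.06  0.07] yaw units 0.0
```

```bash
python3 -m inch '[{"x":0.4,"y":0,"z":0,"yaw":0,"gripper":-1},{"x":0.3,"y":0,"z":0,"yaw":0,"gripper":-1},{"x":0,"y":0,"z":0,"yaw":0,"gripper":-1}]';python3 -m inch '[{"x":0.4,"y":0,"z":0,"yaw":0,"gripper":-1},{"x":0,"y":0,"z":0,"yaw":0,"gripper":-1},{"x":0,"y":0,"z":0,"yaw":0,"gripper":-1}]'; python3 -m inch '[{"x":0.3,"y":0,"z":0,"yaw":0,"gripper":-1},{"x":0,"y":0,"z":0,"yaw":0,"gripper":-1},{"x":0,"y":0,"z":0,"yaw":0,"gripper":-1}]'
```

```text
time_s: 14.95
ee_pos: [539.3, -95.4, 105.6]
ee_rot: [180.0, -0.0, 80.2]
force: [0.5, -2.0, 1.7]
gripper_width: 0.3
time_s: 15.2
ee_pos: [539.7, -91.3, 105.3]
ee_rot: [180.0, -0.0, 80.2]
force: [1.5, -1.4, 1.0]
gripper_width: 0.5
time_s: 15.45
ee_pos: [540.0, -89.5, 105.3]
ee_rot: [180.0, 0.1, 80.2]
force: [0.1, -4.3, 1.8]
gripper_width: 0.5
```

```bash
python3 -m inch '[{"x":0.2,"y":0,"z":0,"yaw":0,"gripper":-1},{"x":0,"y":0,"z":0,"yaw":0,"gripper":-1},{"x":0,"y":0,"z":0,"yaw":0,"gripper":-1}]';python3 -m inch '[{"x":0.2,"y":0,"z":0,"yaw":0,"gripper":-1},{"x":0,"y":0,"z":0,"yaw":0,"gripper":-1},{"x":0,"y":0,"z":0,"yaw":0,"gripper":-1}]'
```

```text
time_s: 15.7
ee_pos: [540.1, -89.3, 105.4]
ee_rot: [180.0, 0.3, 80.3]
force: [-1.2, -11.0, 2.2]
gripper_width: 0.3
time_s: 15.95
ee_pos: [540.1, -89.2, 105.5]
ee_rot: [180.0, 0.5, 80.4]
force: [-2.2, -17.7, 2.5]
gripper_width: 0.2
```

```bash
python3 -m inch '[{"x":-1,"y":0,"z":0,"yaw":0,"gripper":-1},{"x":-2.5,"y":0,"z":0,"yaw":0,"gripper":-1},{"x":0,"y":0,"z":-2,"yaw":0,"gripper":-1},{"x":0,"y":0,"z":-4,"yaw":0,"gripper":-1},{"x":0,"y":0,"z":-4,"yaw":0,"gripper":-1},{"x":0,"y":0,"z":0,"yaw":0,"gripper":-1},{"x":0,"y":0,"z":0,"yaw":0,"gripper":-1}]'; python3 - <<'E'
from workcell import cams
import cv2,numpy as np
from h import *
w=cams.grab_frame("wrist");t=cams.grab_frame("top")
b=np.radians(-9.8)
for q in(120,104):print(q,proj(w,[[560+a*np.cos(b)+q*np.sin(b),28.5+a*np.sin(b)-q*np.cos(b),108] for a in(-22,22)]).round(0).tolist())
a=cv2.resize(w["pixels"][0:240,180:460,::-1],None,fx=1.4,fy=1.4,interpolation=cv2.INTER_CUBIC)
c=cv2.resize(t["pixels"][210:325,240:400,::-1],(400,a.shape[0]),interpolation=cv2.INTER_CUBIC)
cv2.imwrite("pics/f.png",np.hstack([a,c]))
E
```

```text
time_s: 16.53
ee_pos: [535.9, -119.0, 207.5]
ee_rot: [179.7, -0.1, 80.2]
force: [-0.9, 0.2, -1.3]
gripper_width: 0.6
120 [[277.0, 205.0], [346.0, 205.0]]
104 [[277.0, 180.0], [346.0, 180.0]]
```

View pics/f.png

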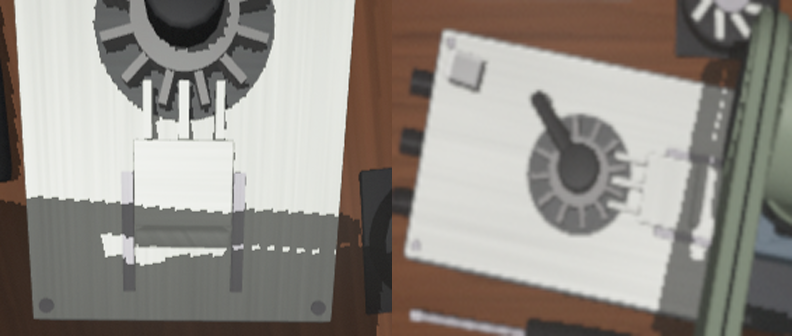

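The three comb fins sit between the drum fins. The tab's outer edge is at about row 176 (predicted 180 for fully home, 205 for drawn out). The lever is unchanged in the top view and the robot is clear.

```bash
python3 -c "
from workcell import env;print(env.job_done())"
```

```text
the job is handed in; nothing more can be done
None
```

The controller is preset and locked, and I handed the job in at about 16.5 s of the 70 s allowed. The hand-in gave no verdict.

- **End stop:** I pushed the lever anticlockwise through four clicks until it stopped moving. The force there rose to about 24 N, under the 40 N limit. The lever then rested at about 154°.
- **Four clicks clockwise:** I turned it back four clicks. The top camera showed it at its starting angle of about 34°, 120° from the stop.
- **Locking comb:** I slid the comb in until it stopped at about 18 N. Estimated travel was 14 to 16 mm, against 16 mm for fully home. The last pictures show its three fins between the drum's fins and the tab within a few pixels of its predicted home position.
- **Things around the controller:** The force readings showed no contact with anything but the lever and the comb. In the last pictures the relay and what shows of the screwdriver and fan stand where they did. The carton, contactor and tape were out of view or only partly in view, so I did not re-check them.

Two measurements disagreed slightly. The box measured 2 to 4 % small in the images, and its yaw varied between -9° and -11°. Neither affected the result.

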